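Pop the trap hatch of an air sampler and see it stay open

ROBOT

A 7-joint arm with a two-finger parallel gripper is mounted at the origin on the work surface. World frame = base frame: x ahead of the robot, y to its left, z up, the work surface at z = 0. Lengths are in m, angles in rad, forces in N, time in s.
With the tool pointing down it reaches from about 0.425 to 0.925 m from the base axis. Payload 6.8 kg.
Tool frame: the origin (TCP) lies midway between the tips of the shut fingers; the grasp point (between the pads) lies 19 mm behind it; z points along the fingers, y is the line along which they close (so a half turn about z gives the same grasp; the last joint's range is limited). The gripper opens to 85 mm and grips with 20 to 120 N. Pads are 22 mm wide; open, the fingers measure 114 mm over their backs; the gripper's body (76 mm by 85 mm) begins 54 mm behind the grasp point. The pads swing forward as they close: fully open they stand 13 mm farther back than shut.
Start: joints at [-1.374, 0.477, 0.022, 1.555, -0.011, 1.109, -0.083], TCP at [0.203, 0.644, 0.231] pointing down, gripper open.
Joint ranges: [-2.96, 2.96], [-0.34, 2.1], [-1.41, 1.46], [0.24, 2.44], [-1.37, 4.51], [0.17, 1.92], [-2.96, 2.96]. Speed limits (rad/s): [2.39, 2.39, 3.14, 3.14, 3.14, 3.14, 3.14].

INTERFACE

Orientations are given as a unit quaternion [w, x, y, z].
In Python, from station import bot gives the robot as it stands.
- The arm moves only by the tool jog_arm, never from a script. Its argument "rows" is a list of rows, each an object of numbers: "fingers": the finger opening in mm, from 0 to 85.4; "x", "y", "z": the shift along the tool's x, y, z in mm; "ax", "ay", "az": the turn, a rotation vector about the tool's x, y, z in degrees. A call has exactly 8 rows; each row shifts and turns the commanded pose from where the row before left it, along the tool's axes as they then stand; what a row does not reach is not made up. A row lasts 1/10 s, in which the tool goes at most 50 mm and 8.59 degrees, less where a joint would pass 70% of its speed; a pose out of reach is approached as far as the arm can. A call with a gripper value outside its range is refused whole. The fingers move at their own pace and stop on an object; "force" is the grip in N (left out, the last holds). Time passes only in rows, so rows that do not move let the fingers close, or fill a call up. It gives the time, the measured TCP pose, the force, the opening and the grip force at its end, in the units of the state.
- bot.get_obs(): the state, without advancing time (a new reading comes with each control period).
- bot.read_camera(name): name is "side" or "top"; returns a dict with "pixels" (384x512x3 uint8, red, green, blue), "vertical_fov" (degrees; the focal length in pixels is half the picture's height over the tangent of half this angle, whatever the lens; pixels are square), "cx", "cy" (the principal point, pixels), "world_from_camera" (4x4, takes a point from camera to world coordinates). Camera axes: x right, y down, z forward; pixel columns grow to the right and rows downward; lengths in m; the calibration is good to about 2 mm. A picture is of the moment at which its call begins. There is no depth.
- bot.hand_in(): hands the job in; it is judged then, once.
The state is a dict: "t": time; "q": joint angles; "joint_vel": joint speeds; "joint_torque": joint torques, N m; "eef_pos": TCP position; "tool_rot": TCP orientation; "contact_force": force on the tool from outside, world axes, zero at the start; "torque": the same for the moment, N m; "gripper_width": opening from 0.0 (shut) to 1.0 (fully open); "grasp_force": force on a finger pad.
Only numpy, scipy, OpenCV 4.12 (cv2) and the standard library are available. Lean on these libraries where they do the work, as an engineer would, in place of code of your own. Each camera call takes 0.05 s, during which the arm holds its last target. There are 200 camera calls.

TASK

Open the trap hatch of the white air sampler, the longer of the two lids in its top; its push-push latch sits under the ribbed pad at the free edge. Press the pad in lightly with the fingertips, just once, until the latch lets go, draw the hand away upwards so that it springs fully open by itself, and then keep off it and watch for about three seconds that it stays open. Grip and lift nothing, leave the shorter hatch shut, and leave everything else where it stands.

Things in the scene. Friction and masses are not known exactly. Their poses are not given: they have to be found in the camera images.
- sampler: air sampler, white case fixed on the bench left or right of the midline, turned up to 0.45 rad: 210 (x) by 250 (y) mm, flat deck 105 mm up, blue fascia at -x, two brass fittings (24 mm tall) at the deck's rear. Origin: centre of underside, z up. Two white lids inset in the deck, hinged at their rear (+x) edge, free edges in line 20 mm from the front: trap hatch at +y, cell hatch at -y
- trap_pad: raised ribbed press pad on the trap hatch, 24 (x) by 34 (y) mm, 2 mm high, on its middle line, 22 mm from the free edge, 103 mm from the hinge. Origin: centre of the pad's underside (its top is 2 mm higher); turns with the lid. Pressed here the lid starts to sink at 1.8 N; the latch is let go 4 to 4.5 mm in (3 N); stop at 6 mm: press to the stop, a force stop of 5 or 6 N is enough, over 40 N too rough
- trap_edge (a point): middle of the free edge, on the top face, of the trap hatch: a lid of 125 mm (x) by 60 mm (y), 5 mm thick, 1 mm gap all round. The edge is 2 mm above the deck when shut and about 102 mm above it when fully open. As a finger rises after the press, the lid follows it up with 1 to 2 N; left alone it springs up in about a second. Give it that room: 110 mm above the deck
- trap_hinge (a point): middle of the trap hatch's hinge line, fixed to the sampler, 1 mm below the deck's surface; the line runs along the sampler's y
- trap_hatch (a joint): opening angle of the trap hatch: 0 shut and latched, about -0.042 pressed in where the latch lets go (stop near -0.057), grows as it opens, about 0.95 fully up against its stop, where its spring holds it
- trap_latch (a joint): sideways place (m) of the steel follower pin of the trap hatch's heart-cam latch, hidden in the case: 0 latched, +0.003 to +0.005 once a press has released it, about -0.0055 when the hatch is up; it passes -0.007 only if the hatch is pushed shut again (a push-push latch would then hold it shut)
- cell_pad: the like ribbed pad (origin: centre of its underside) on top of the shorter cell hatch (75 mm in x by 50 mm in y, same kind of latch), which is to stay shut: 22 mm from its free edge, 53 mm from its hinge
- cell_hatch (a joint): opening angle of the cell hatch: 0 shut and latched, negative when pressed in, about 0.95 fully up
- heater: dry-block vial heater, a grey case standing fixed on the bench, 200 (x) by 220 (y) mm, 68 mm high, with an aluminium block of six wells on top (to 102 mm); origin: centre of its underside. It stands on the other side of the midline from the sampler
- deck_vial: loose glass vial with aluminium crimp cap, 22 mm across and 75 mm tall, standing on the sampler's deck behind the cell hatch; origin: centre of its underside
- block_vial_a: such a vial standing 32 mm deep in a well of the heater's block; origin: centre of its underside
- block_vial_b: such a vial in another well of the heater's block; origin: centre of its underside
- flask: loose conical glass flask, 54 mm across and 82 mm tall, on the bench between sampler and heater; origin: centre of its underside
- remote: loose white hand remote, 62 (x) by 105 (y) by 24 mm, lying on the bench near the robot; origin: centre of its underside
- spanner: loose steel spanner, 130 mm long (its x), lying on the bench near the robot
- tube_cap_pot: loose clear plastic pot with white lid, 51 mm across and 46 mm tall, on the bench; origin: centre of its underside
- solvent: loose amber bottle, 66 mm across and 135 mm tall, at the back of the bench; origin: centre of its underside

How it is judged:
On the way, in this order (a step that is already met when the one before it is completed fails the run):
1. the trap hatch is pressed in by the fingers on its ribbed pad (value of joint trap_hatch below -0.03 rad and contact force between the fingers and trap_pad above 0.5 N), for 0.02 s.
2. the trap hatch has sprung fully up and stays up, untouched, for two seconds (value of joint trap_hatch above 0.85 rad and contact force between each of the fingers, the arm and trap_hatch below 0.1 N), for 2 s.
At the end, for the whole second after the job is handed in: the trap hatch stands fully up (angle above 0.85 rad) and at rest, untouched, after having been watched for at least 2 s; the cell hatch is shut; every loose thing is within 15 mm of where it stood (value of joint trap_hatch above 0.85 rad and velocity of joint trap_hatch between -0.1 and 0.1 rad/s and value of joint cell_hatch between -0.02 and 0.05 rad and distance of each of deck_vial, flask, remote, spanner, solvent, tube_cap_pot, block_vial_a, block_vial_b from where it was at the start of the episode below 0.015 m).
It fails at once if the trap hatch is pushed shut again after it popped (pressed more than once) (value of joint trap_latch below -0.007 m).
It fails at once if the trap hatch is prised or lifted up off its closed latch (value of joint trap_hatch between 0.015 and 0.06 rad and value of joint trap_latch between -0.0015 and 0.0015 m).
It fails at once if the trap hatch is pressed with more than 40 N (contact force between the fingers and trap_hatch above 40 N).
It fails at once if the cell hatch is pressed in or opened (value of joint cell_hatch above 0.05 rad or value of joint cell_hatch below -0.03 rad).
It fails at once if a vial, the flask, the remote, the spanner, the pot or the bottle is knocked, moved or lifted (over 15 mm) (distance of any of deck_vial, flask, remote, spanner, solvent, tube_cap_pot, block_vial_a, block_vial_b from where it was at the start of the episode above 0.015 m).
It also fails if it takes over 35 s, if anything falls off the work surface, if the arm or the gripper's body presses on something with over 40 N, if the wrist force passes 120 N, or if a joint passes its speed limit or range.

## Working session

There is one attempt and no reset: what is moved stays moved. The work goes in short steps, Python scripts to look and compute and a tool call to move; the robot and the scene stay as the last step left them, time stands still between calls to the robot, and variables do not carry over. Pictures are saved under pics/ and viewed, at most 10 in all, crops included, and the job is handed in when it is done.

Besides the shell and the picture viewer there is one more tool, called after ">>>" as name(argument=value, ...) on one line, values as JSON. jog_arm: Moves the arm, as the interface text tells. Its arguments: {"type":"object","properties":{"rows":{"type":"array","items":{"type":"object","properties":{"fingers":{"type":"number"},"x":{"type":"number"},"y":{"type":"number"},"z":{"type":"number"},"ax":{"type":"number"},"ay":{"type":"number"},"az":{"type":"number"}}}},"force":{"type":"number"}},"required":["rows"]}

```bash
mkdir -p pics; ls
python3 - <<'E'
from station import bot
import cv2,numpy as np
o=bot.get_obs(); print(o['t'],o['eef_pos'],o['tool_rot'],o['gripper_width'],o['contact_force'])
for n in('side','top'):
    c=bot.read_camera(n); print(n,c['vertical_fov'],c['cx'],c['cy'],np.round(c['world_from_camera'],3).tolist())
    np.savez(f'{n}.npz',**c)
    cv2.imwrite(f'pics/{n}0.png',cv2.resize(c['pixels'][:,:,::-1],(800,600),interpolation=cv2.INTER_CUBIC))
E
```

```text
pics
0.0 [0.20238331 0.64333512 0.23033224] [-7.83635369e-05  1.51798771e-01  9.88411006e-01 -9.00368262e-04] 1.0014076284771662 [-1.02837451 -0.73925747  0.99743578]
side 48.49705967045336 250.8121952863619 192.2037497990934 [[0.995, -0.038, 0.095, 0.452], [-0.1, -0.559, 0.823, -0.917], [0.022, -0.828, -0.56, 0.724], [0.0, 0.0, 0.0, 1.0]]
top 54.4786339245735 253.6227894103156 190.34741488616962 [[0.021, -0.986, 0.165, 0.37], [-1.0, -0.021, 0.002, 0.018], [0.002, -0.165, -0.986, 1.184], [0.0, 0.0, 0.0, 1.0]]
```

View pics/top0.png

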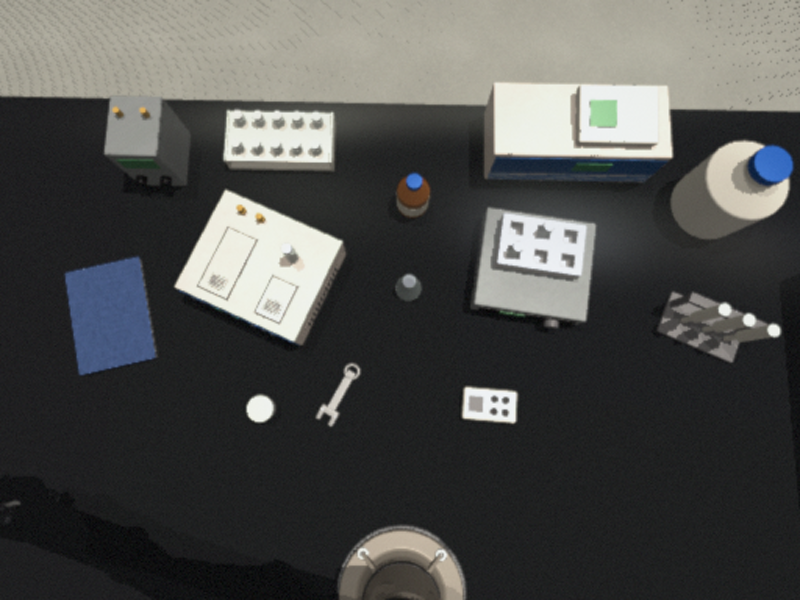

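View pics/side0.png

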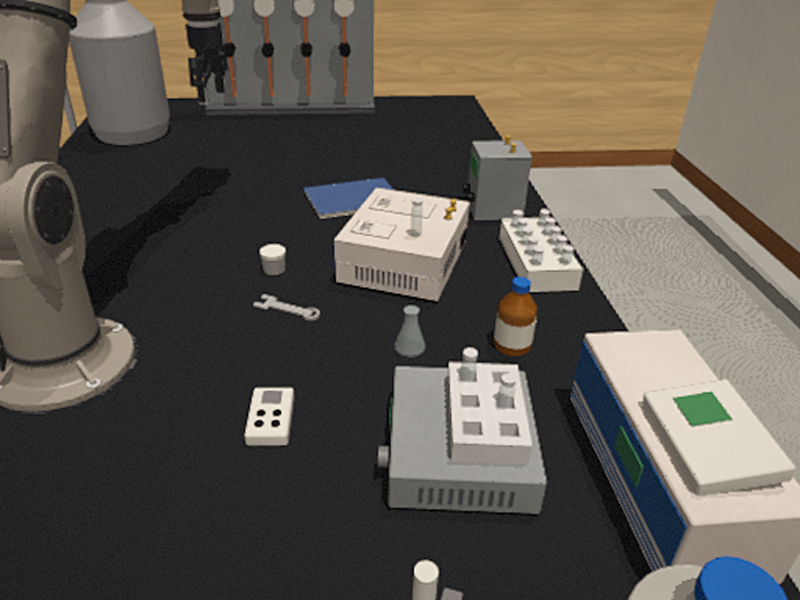

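The top view (800×600) shows the sampler's deck, with corners near (228,191), (345,243), (300,342) and (177,288). The trap pad is near (217,283), the cell pad near (275,307) and the deck vial near (288,255). Next I'll measure the lid outline and the pad.

```bash
cat > h.py <<'E'
import numpy as np,cv2
def load(n): return dict(np.load(n+'.npz'))
def cast(c,uv,z):
    uv=np.atleast_2d(uv).astype(float);f=192/np.tan(np.radians(float(c['vertical_fov']))/2)
    d=np.c_[(uv[:,0]-c['cx'])/f,(uv[:,1]-c['cy'])/f,np.ones(len(uv))]@c['world_from_camera'][:3,:3].T
    p=c['world_from_camera'][:3,3];return p+d*((z-p[2])/d[:,2])[:,None]
def proj(c,P):
    f=192/np.tan(np.radians(float(c['vertical_fov']))/2);T=np.linalg.inv(c['world_from_camera'])
    q=np.atleast_2d(P)@T[:3,:3].T+T[:3,3];return np.c_[f*q[:,0]/q[:,2]+c['cx'],f*q[:,1]/q[:,2]+c['cy']]
E
python3 - <<'E'
from h import *
c=load('top');g=cv2.cvtColor(c['pixels'],cv2.COLOR_RGB2GRAY)
x0,y0,x1,y1=105,115,228,225
cr=g[y0:y1,x0:x1]
loc=cv2.adaptiveThreshold(cr,255,cv2.ADAPTIVE_THRESH_MEAN_C,cv2.THRESH_BINARY_INV,15,12)
n,l,s,ce=cv2.connectedComponentsWithStats(loc)
for i in range(1,n):
    if s[i,4]>15: 
        pts=np.argwhere(l==i)[:,::-1].astype(np.float32);r=cv2.minAreaRect(pts)
        P=cast(c,cv2.boxPoints(r)+[x0,y0],.107)
        print(i,s[i,4],ce[i]+[x0,y0],'rect',np.round(r[1],1),round(r[2],1),np.round(cast(c,np.array(r[0])+[x0,y0],.107)[0],4),'sides',np.round(np.linalg.norm(P[1]-P[0]),4),np.round(np.linalg.norm(P[2]-P[1]),4))
out=cv2.cvtColor(cr,cv2.COLOR_GRAY2BGR);m=cv2.cvtColor(loc,cv2.COLOR_GRAY2BGR)
v=cv2.resize(np.hstack([out,m]),None,fx=3.2,fy=3.2,interpolation=cv2.INTER_NEAREST);cv2.imwrite('pics/crop1.png',v);print(v.shape)
c=load('side');cv2.imwrite('pics/crop2.png',cv2.resize(c['pixels'][115:195,205:310,::-1],None,fx=6,fy=6,interpolation=cv2.INTER_CUBIC))
E
```

```text
1 32 [109.46875 119.875  ] rect [7.5 8. ] 56.3 [0.7588 0.4597 0.107 ] sides 0.024 0.0241
3 2270 [168.07973568 170.48898678] rect [103.4  85.7] 24.7 [0.6068 0.278  0.107 ] sides 0.2573 0.3169
4 36 [153.91666667 134.44444444] rect [6. 6.] 90.0 [0.7149 0.3225 0.107 ] sides 0.018 0.0188
5 35 [166.08571429 140.        ] rect [6. 6.] 90.0 [0.697  0.2854 0.107 ] sides 0.018 0.0186
6 184 [146.01630435 167.72826087] rect [22.4 44.3] 26.6 [0.6106 0.3421 0.107 ] sides 0.1313 0.0683
7 95 [184.72631579 165.43157895] rect [ 8.7 12.5] 59.0 [0.6194 0.2265 0.107 ] sides 0.0368 0.0268
8 56 [138.33928571 179.5       ] rect [8.9 7.2] 26.6 [0.5753 0.3582 0.107 ] sides 0.021 0.027
9 117 [177.29059829 191.1965812 ] rect [18.8 28.2] 26.6 [0.5419 0.246  0.107 ] sides 0.0824 0.0561
11 56 [173.76785714 195.71428571] rect [10.4  6.3] 18.4 [0.528  0.2515 0.107 ] sides 0.0185 0.0308
(352, 787, 3)
```

View pics/crop1.png

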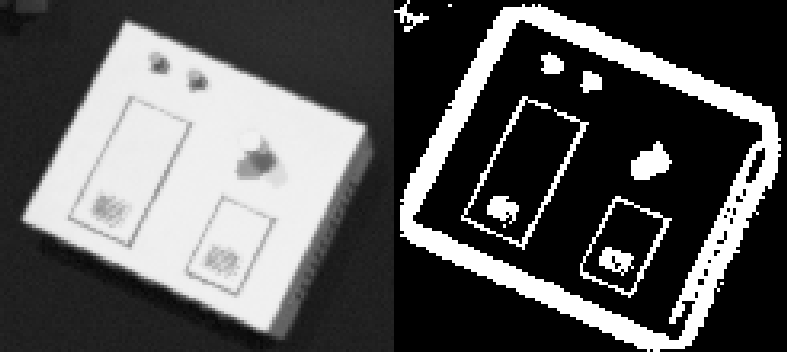

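View pics/crop2.png

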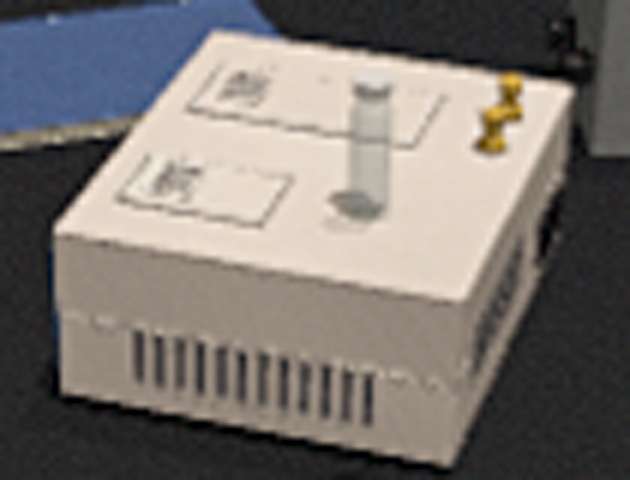

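The crop shows the trap lid's gap outline, centred at about (146,168) px, and its pad at about (138,180). The cell lid is separate. That gives:
- **Lid centre:** (0.611, 0.342)
- **Yaw:** about −0.43
- **Pad:** about (0.574, 0.359), with its top at z ≈ 0.109

I'll shut the fingers, turn 7° and travel at z ≈ 0.23.

>>> jog_arm(rows=[{"fingers": 0,"az": 7.2},{"x": -35,"y": -8,"fingers": 0},{"x": -35,"y": -8,"fingers": 0},{"x": -35,"y": -8,"fingers": 0},{"x": -35,"y": -8,"fingers": 0},{"x": -35,"y": -8,"fingers": 0},{"x": -35,"y": -8,"fingers": 0},{"x": -35,"y": -8,"fingers": 0}])

```text
invalid input
```

>>> jog_arm(rows=[{"x": -35,"y": -8,"fingers": 0},{"x": -35,"y": -8,"fingers": 0},{"x": -35,"y": -8,"fingers": 0},{"x": -35,"y": -8,"fingers": 0},{"x": -35,"y": -8,"fingers": 0},{"x": -35,"y": -8,"fingers": 0},{"fingers": 0},{"fingers": 0}])

```text
invalid input
```

```bash
cat > d.py <<'E'
from station import bot
from h import *
from scipy.spatial.transform import Rotation as R
import sys
o=bot.get_obs();q=o['tool_rot'];r=R.from_quat([q[1],q[2],q[3],q[0]])
T=np.array([float(a) for a in sys.argv[1:4]])
print(o['t'],np.round(o['eef_pos'],4),np.round(r.as_matrix(),3).tolist(),o['gripper_width'],np.round(o['contact_force'],2))
print('tool shift mm',np.round(1000*r.inv().apply(T-o['eef_pos']),1))
E
python3 - <<'E'
from h import *
c=load('top')
# lid gap lines: fit in world on deck plane, long-side direction
g=cv2.cvtColor(c['pixels'],cv2.COLOR_RGB2GRAY)[115:225,105:228]
loc=cv2.adaptiveThreshold(g,255,cv2.ADAPTIVE_THRESH_MEAN_C,cv2.THRESH_BINARY_INV,15,12)
n,l,s,ce=cv2.connectedComponentsWithStats(loc)
for i in (6,9):
    P=cast(c,np.argwhere(l==i)[:,::-1]+[105,115],.105)[:,:2]*1000
    r=cv2.minAreaRect(P.astype(np.float32));print(i,r)
E
python3 d.py .574 .359 .125
```

```text
6 ((611.1643676757812, 342.510986328125), (67.52254486083984, 130.17127990722656), 66.94725799560547)
9 ((542.4306640625, 246.23721313476562), (56.2070426940918, 81.12210083007812), 66.76904296875)
0.1 [0.2024 0.6434 0.2304] [[-0.954, 0.3, -0.0], [0.3, 0.954, -0.002], [-0.0, -0.002, -1.0]] 0.9957722310980628 [ 0.65 -0.13  0.74]
tool shift mm [-439.8 -159.6  105.7]
```

>>> jog_arm(rows=[{"fingers": 0,"x": 0,"y": 0,"z": 0,"ax": 0,"ay": 0,"az": 6},{"fingers": 0,"x": -35,"y": -8,"z": 0,"ax": 0,"ay": 0,"az": 0},{"fingers": 0,"x": -35,"y": -8,"z": 0,"ax": 0,"ay": 0,"az": 0},{"fingers": 0,"x": -35,"y": -8,"z": 0,"ax": 0,"ay": 0,"az": 0},{"fingers": 0,"x": -35,"y": -8,"z": 0,"ax": 0,"ay": 0,"az": 0},{"fingers": 0,"x": -35,"y": -8,"z": 0,"ax": 0,"ay": 0,"az": 0},{"fingers": 0,"x": -35,"y": -8,"z": 0,"ax": 0,"ay": 0,"az": 0},{"fingers": 0,"x": -35,"y": -8,"z": 0,"ax": 0,"ay": 0,"az": 0}])

```text
t: 0.9
eef_pos: [0.4059, 0.4938, 0.2309]
tool_rot: [-0.0, 0.203, 0.979, -0.0]
contact_force: [-0.2, 0.8, 0.0]
gripper_width: 0.003
grasp_force: 0.0
```

>>> jog_arm(rows=[{"fingers": 0,"x": -35,"y": -9,"z": 0,"ax": 0,"ay": 0,"az": 0},{"fingers": 0,"x": -35,"y": -9,"z": 0,"ax": 0,"ay": 0,"az": 0},{"fingers": 0,"x": -35,"y": -9,"z": 0,"ax": 0,"ay": 0,"az": 0},{"fingers": 0,"x": -35,"y": -9,"z": 0,"ax": 0,"ay": 0,"az": 0},{"fingers": 0,"x": -35,"y": -9,"z": 0,"ax": 0,"ay": 0,"az": 0},{"fingers": 0,"x": -20,"y": -5,"z": 0,"ax": 0,"ay": 0,"az": 0},{"fingers": 0,"x": 0,"y": 0,"z": 0,"ax": 0,"ay": 0,"az": 0},{"fingers": 0,"x": 0,"y": 0,"z": 0,"ax": 0,"ay": 0,"az": 0}])

```text
t: 1.7
eef_pos: [0.5636, 0.3714, 0.2307]
tool_rot: [-0.001, 0.204, 0.979, -0.0]
contact_force: [-0.7, 1.2, 0.6]
gripper_width: 0.004
grasp_force: 0.0
```

```bash
python3 d.py .574 .359 .13
```

```text
1.7 [0.5636 0.3714 0.2307] [[-0.917, 0.399, -0.001], [0.399, 0.917, -0.0], [0.001, -0.001, -1.0]] 0.0038486477406306677 [-0.66  1.15  0.6 ]
tool shift mm [-14.6  -7.2 100.7]
```

>>> jog_arm(rows=[{"fingers": 0,"x": -14.5,"y": -7,"z": 0,"ax": 0,"ay": 0,"az": 0},{"fingers": 0,"x": 0,"y": 0,"z": 20,"ax": 0,"ay": 0,"az": 0},{"fingers": 0,"x": 0,"y": 0,"z": 25,"ax": 0,"ay": 0,"az": 0},{"fingers": 0,"x": 0,"y": 0,"z": 25,"ax": 0,"ay": 0,"az": 0},{"fingers": 0,"x": 0,"y": 0,"z": 20,"ax": 0,"ay": 0,"az": 0},{"fingers": 0,"x": 0,"y": 0,"z": 0,"ax": 0,"ay": 0,"az": 0},{"fingers": 0,"x": 0,"y": 0,"z": 0,"ax": 0,"ay": 0,"az": 0},{"fingers": 0,"x": 0,"y": 0,"z": 0,"ax": 0,"ay": 0,"az": 0}])

```text
t: 2.5
eef_pos: [0.5752, 0.3599, 0.1429]
tool_rot: [0.001, 0.203, 0.979, 0.001]
contact_force: [-0.4, -1.1, -0.1]
gripper_width: 0.005
grasp_force: 0.0
```

```bash
python3 d.py .574 .359 .109
python3 - <<'E'
from station import bot
import cv2,numpy as np
a=bot.read_camera('top')['pixels'][140:220,100:200,::-1];b=bot.read_camera('side')['pixels'][95:175,205:305,::-1]
cv2.imwrite('pics/near.png',cv2.resize(np.hstack([a,b]),None,fx=4,fy=4,interpolation=cv2.INTER_CUBIC))
E
```

```text
2.5 [0.5752 0.3599 0.1429] [[-0.917, 0.398, 0.002], [0.398, 0.917, 0.001], [-0.001, 0.002, -1.0]] 0.004663673639326302 [-0.36 -1.12 -0.12]
tool shift mm [ 0.8 -1.4 33.9]
```

View pics/near.png

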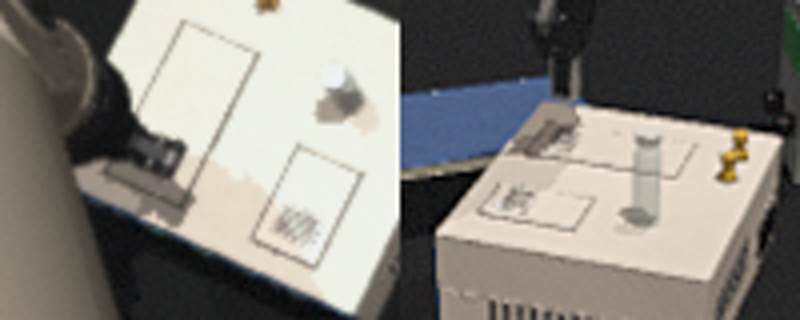

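The picture shows the shut fingertips over the trap pad: left half (165,155), right half (562,95). The cell hatch and deck vial are well clear. I'll descend to just above the pad.

>>> jog_arm(rows=[{"fingers": 0,"x": 0,"y": -1,"z": 8,"ax": 0,"ay": 0,"az": 0},{"fingers": 0,"x": 0,"y": 0,"z": 8,"ax": 0,"ay": 0,"az": 0},{"fingers": 0,"x": 0,"y": 0,"z": 8,"ax": 0,"ay": 0,"az": 0},{"fingers": 0,"x": 0,"y": 0,"z": 5,"ax": 0,"ay": 0,"az": 0},{"fingers": 0,"x": 0,"y": 0,"z": 0,"ax": 0,"ay": 0,"az": 0},{"fingers": 0,"x": 0,"y": 0,"z": 0,"ax": 0,"ay": 0,"az": 0},{"fingers": 0,"x": 0,"y": 0,"z": 0,"ax": 0,"ay": 0,"az": 0},{"fingers": 0,"x": 0,"y": 0,"z": 0,"ax": 0,"ay": 0,"az": 0}])

```text
t: 3.4
eef_pos: [0.5743, 0.3585, 0.1127]
tool_rot: [0.0, 0.203, 0.979, 0.0]
contact_force: [-0.8, 0.9, -0.2]
gripper_width: 0.003
grasp_force: 0.0
```

```bash
python3 d.py .574 .359 .109
```

```text
3.4 [0.5743 0.3585 0.1127] [[-0.917, 0.398, 0.001], [0.398, 0.917, 0.0], [-0.0, 0.001, -1.0]] 0.002961367128467313 [-0.81  0.86 -0.2 ]
tool shift mm [0.5 0.3 3.7]
```

>>> jog_arm(rows=[{"fingers": 0,"x": 0,"y": 0,"z": 2,"ax": 0,"ay": 0,"az": 0},{"fingers": 0,"x": 0,"y": 0,"z": 2,"ax": 0,"ay": 0,"az": 0},{"fingers": 0,"x": 0,"y": 0,"z": 2,"ax": 0,"ay": 0,"az": 0},{"fingers": 0,"x": 0,"y": 0,"z": 1,"ax": 0,"ay": 0,"az": 0},{"fingers": 0,"x": 0,"y": 0,"z": 1,"ax": 0,"ay": 0,"az": 0},{"fingers": 0,"x": 0,"y": 0,"z": 0,"ax": 0,"ay": 0,"az": 0},{"fingers": 0,"x": 0,"y": 0,"z": 0,"ax": 0,"ay": 0,"az": 0},{"fingers": 0,"x": 0,"y": 0,"z": 0,"ax": 0,"ay": 0,"az": 0}])

```text
t: 4.2
eef_pos: [0.5742, 0.3585, 0.1044]
tool_rot: [0.0, 0.203, 0.979, 0.0]
contact_force: [0.1, 1.2, 3.1]
gripper_width: 0.001
grasp_force: 1.2
```

>>> jog_arm(rows=[{"fingers": 0,"x": 0,"y": 0,"z": 0.5,"ax": 0,"ay": 0,"az": 0},{"fingers": 0,"x": 0,"y": 0,"z": 0.5,"ax": 0,"ay": 0,"az": 0},{"fingers": 0,"x": 0,"y": 0,"z": 0.5,"ax": 0,"ay": 0,"az": 0},{"fingers": 0,"x": 0,"y": 0,"z": 0,"ax": 0,"ay": 0,"az": 0},{"fingers": 0,"x": 0,"y": 0,"z": 0,"ax": 0,"ay": 0,"az": 0},{"fingers": 0,"x": 0,"y": 0,"z": 0,"ax": 0,"ay": 0,"az": 0},{"fingers": 0,"x": 0,"y": 0,"z": 0,"ax": 0,"ay": 0,"az": 0},{"fingers": 0,"x": 0,"y": 0,"z": 0,"ax": 0,"ay": 0,"az": 0}])

```text
t: 5.0
eef_pos: [0.5742, 0.3586, 0.1035]
tool_rot: [0.0, 0.203, 0.979, 0.0]
contact_force: [-2.1, 0.5, 7.0]
gripper_width: -0.001
grasp_force: 3.5
```

The force has risen to 7 N, so the lid is at its stop. Now straight up.

>>> jog_arm(rows=[{"fingers": 0,"x": 0,"y": 0,"z": -10,"ax": 0,"ay": 0,"az": 0},{"fingers": 0,"x": 0,"y": 0,"z": -25,"ax": 0,"ay": 0,"az": 0},{"fingers": 0,"x": 0,"y": 0,"z": -35,"ax": 0,"ay": 0,"az": 0},{"fingers": 0,"x": 0,"y": 0,"z": -35,"ax": 0,"ay": 0,"az": 0},{"fingers": 0,"x": 0,"y": 0,"z": -35,"ax": 0,"ay": 0,"az": 0},{"fingers": 0,"x": 0,"y": 0,"z": -30,"ax": 0,"ay": 0,"az": 0},{"fingers": 0,"x": 0,"y": 0,"z": -10,"ax": 0,"ay": 0,"az": 0},{"fingers": 0,"x": 0,"y": 0,"z": 0,"ax": 0,"ay": 0,"az": 0}])

```text
t: 5.8
eef_pos: [0.5747, 0.3584, 0.2843]
tool_rot: [0.001, 0.203, 0.979, 0.001]
contact_force: [0.5, -0.1, -0.3]
gripper_width: -0.004
grasp_force: 0.0
```

Run:
```python
from station import bot
import cv2,numpy as np
a=bot.read_camera('top')['pixels'][120:220,100:225,::-1];b=bot.read_camera('side')['pixels'][75:175,205:330,::-1]
cv2.imwrite('pics/open.png',cv2.resize(np.hstack([a,b]),None,fx=3.2,fy=3.2,interpolation=cv2.INTER_CUBIC))
```

```text
(no output)
```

View pics/open.png

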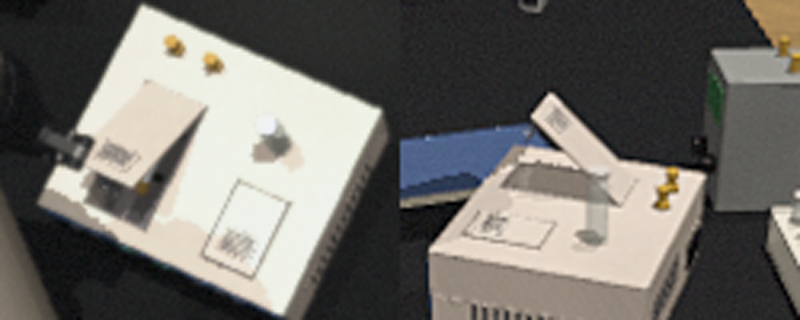

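The lid is rising in both halves, with its free edge at about (548,95) in the right half. The fingers are clear above it, the cell hatch is shut and the vial is standing. I'll wait and watch.

>>> jog_arm(rows=[{"fingers": 0,"x": 0,"y": 0,"z": 0,"ax": 0,"ay": 0,"az": 0},{"fingers": 0,"x": 0,"y": 0,"z": 0,"ax": 0,"ay": 0,"az": 0},{"fingers": 0,"x": 0,"y": 0,"z": 0,"ax": 0,"ay": 0,"az": 0},{"fingers": 0,"x": 0,"y": 0,"z": 0,"ax": 0,"ay": 0,"az": 0},{"fingers": 0,"x": 0,"y": 0,"z": 0,"ax": 0,"ay": 0,"az": 0},{"fingers": 0,"x": 0,"y": 0,"z": 0,"ax": 0,"ay": 0,"az": 0},{"fingers": 0,"x": 0,"y": 0,"z": 0,"ax": 0,"ay": 0,"az": 0},{"fingers": 0,"x": 0,"y": 0,"z": 0,"ax": 0,"ay": 0,"az": 0}])

```text
t: 6.7
eef_pos: [0.5741, 0.3584, 0.2829]
tool_rot: [0.0, 0.203, 0.979, 0.0]
contact_force: [0.5, -0.1, 0.2]
gripper_width: -0.005
grasp_force: 0.0
```

>>> jog_arm(rows=[{"fingers": 0,"x": 0,"y": 0,"z": 0,"ax": 0,"ay": 0,"az": 0},{"fingers": 0,"x": 0,"y": 0,"z": 0,"ax": 0,"ay": 0,"az": 0},{"fingers": 0,"x": 0,"y": 0,"z": 0,"ax": 0,"ay": 0,"az": 0},{"fingers": 0,"x": 0,"y": 0,"z": 0,"ax": 0,"ay": 0,"az": 0},{"fingers": 0,"x": 0,"y": 0,"z": 0,"ax": 0,"ay": 0,"az": 0},{"fingers": 0,"x": 0,"y": 0,"z": 0,"ax": 0,"ay": 0,"az": 0},{"fingers": 0,"x": 0,"y": 0,"z": 0,"ax": 0,"ay": 0,"az": 0},{"fingers": 0,"x": 0,"y": 0,"z": 0,"ax": 0,"ay": 0,"az": 0}])

```text
t: 7.5
eef_pos: [0.5741, 0.3583, 0.2828]
tool_rot: [0.0, 0.203, 0.979, -0.0]
contact_force: [-0.6, -0.1, 0.4]
gripper_width: -0.0
grasp_force: 0.0
```

>>> jog_arm(rows=[{"fingers": 0,"x": 0,"y": 0,"z": 0,"ax": 0,"ay": 0,"az": 0},{"fingers": 0,"x": 0,"y": 0,"z": 0,"ax": 0,"ay": 0,"az": 0},{"fingers": 0,"x": 0,"y": 0,"z": 0,"ax": 0,"ay": 0,"az": 0},{"fingers": 0,"x": 0,"y": 0,"z": 0,"ax": 0,"ay": 0,"az": 0},{"fingers": 0,"x": 0,"y": 0,"z": 0,"ax": 0,"ay": 0,"az": 0},{"fingers": 0,"x": 0,"y": 0,"z": 0,"ax": 0,"ay": 0,"az": 0},{"fingers": 0,"x": 0,"y": 0,"z": 0,"ax": 0,"ay": 0,"az": 0},{"fingers": 0,"x": 0,"y": 0,"z": 0,"ax": 0,"ay": 0,"az": 0}])

```text
t: 8.3
eef_pos: [0.5741, 0.3584, 0.2828]
tool_rot: [-0.0, 0.203, 0.979, 0.0]
contact_force: [0.1, -0.6, -0.3]
gripper_width: -0.002
grasp_force: 0.0
```

>>> jog_arm(rows=[{"fingers": 0,"x": 0,"y": 0,"z": 0,"ax": 0,"ay": 0,"az": 0},{"fingers": 0,"x": 0,"y": 0,"z": 0,"ax": 0,"ay": 0,"az": 0},{"fingers": 0,"x": 0,"y": 0,"z": 0,"ax": 0,"ay": 0,"az": 0},{"fingers": 0,"x": 0,"y": 0,"z": 0,"ax": 0,"ay": 0,"az": 0},{"fingers": 0,"x": 0,"y": 0,"z": 0,"ax": 0,"ay": 0,"az": 0},{"fingers": 0,"x": 0,"y": 0,"z": 0,"ax": 0,"ay": 0,"az": 0},{"fingers": 0,"x": 0,"y": 0,"z": 0,"ax": 0,"ay": 0,"az": 0},{"fingers": 0,"x": 0,"y": 0,"z": 0,"ax": 0,"ay": 0,"az": 0}])

```text
t: 9.1
eef_pos: [0.5741, 0.3584, 0.2828]
tool_rot: [-0.0, 0.203, 0.979, 0.0]
contact_force: [0.3, -0.7, 0.0]
gripper_width: 0.004
grasp_force: 0.0
```

>>> jog_arm(rows=[{"fingers": 0,"x": 0,"y": 0,"z": 0,"ax": 0,"ay": 0,"az": 0},{"fingers": 0,"x": 0,"y": 0,"z": 0,"ax": 0,"ay": 0,"az": 0},{"fingers": 0,"x": 0,"y": 0,"z": 0,"ax": 0,"ay": 0,"az": 0},{"fingers": 0,"x": 0,"y": 0,"z": 0,"ax": 0,"ay": 0,"az": 0},{"fingers": 0,"x": 0,"y": 0,"z": 0,"ax": 0,"ay": 0,"az": 0},{"fingers": 0,"x": 0,"y": 0,"z": 0,"ax": 0,"ay": 0,"az": 0},{"fingers": 0,"x": 0,"y": 0,"z": 0,"ax": 0,"ay": 0,"az": 0},{"fingers": 0,"x": 0,"y": 0,"z": 0,"ax": 0,"ay": 0,"az": 0}])

```text
t: 9.9
eef_pos: [0.5741, 0.3584, 0.2828]
tool_rot: [-0.0, 0.203, 0.979, 0.0]
contact_force: [0.0, 0.3, 0.3]
gripper_width: -0.0
grasp_force: 0.0
```

Run:
```python
from station import bot
from h import *
a=bot.read_camera('top')['pixels'][120:220,100:225,::-1];c=bot.read_camera('side');b=c['pixels'][75:175,205:330,::-1].copy()
u=np.array([.917,-.398]);H=np.array([.5742,.3587])+.103*u
for w in(.85,.95):
    e=np.r_[H-.125*np.cos(w)*u,.104+.125*np.sin(w)];print(w,np.round((proj(c,e)[0]-[205,75])*3.2+[400,0]))
cv2.imwrite('pics/open2.png',cv2.resize(np.hstack([a,b]),None,fx=3.2,fy=3.2,interpolation=cv2.INTER_CUBIC));print(bot.get_obs()['t'])
```

```text
0.85 [549.  95.]
0.95 [559.  89.]
10.0
```

View pics/open2.png

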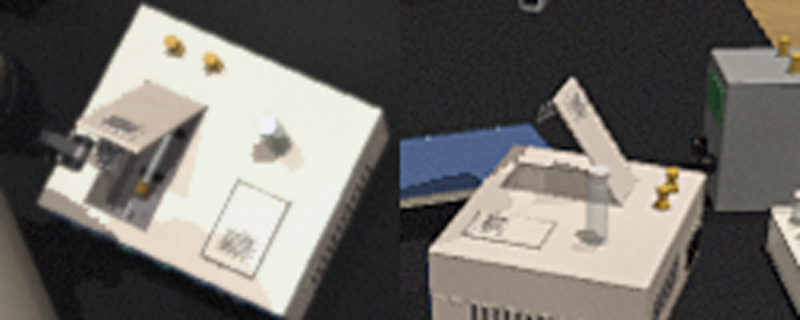

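The lid stands steeper than before, with its free edge running from about (573,77) to (540,118). Its middle is near the (559,89) predicted for 0.95 rad. Nothing touches it, and the cell hatch and vial are unchanged. Handing in.

```bash
python3 -c "
from station import bot
print(bot.hand_in())"
```

```text
the job is handed in; nothing more can be done
None
```

The trap hatch was released with one light press (about 7 N at the stop), sprang fully open and stayed up untouched for about 3 s; the cell hatch is still shut, I saw nothing disturbed, and the job is handed in (no verdict was returned).

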